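# Find the full salt tin by weight and seat it in the holder

## Task

One of the two closed salt tins still has its block of salt, the other is nearly used up: lift the red-lidded tin well clear of the bench and set it back down on the bench, then lift the blue-lidded tin in the same way, to feel which is heavier. Ease the heavier tin, upright, down into the square well of the wooden holder until it sits fully home and let go of it there; it is a close fit, so feel your way in gently, with never more than 30 N on the holder, and do not drop it in. Leave the lighter tin standing upright on the bench, never tip either tin over, and leave the other things on the bench where they are.

Things in the scene. Friction and masses are not known exactly. Their poses are not given: they have to be found in the camera images.
- tin_red: closed square aluminium tin, 54 x 54, 110 high, top 10 a red lid of the same square, red stripe below. Origin: centre of underside; z up, x, y square to its sides, which are alike (quarter turns fit). Starts upright on the bench. A salt block hidden inside can shift 1-2 mm. One tin weighs 0.56-0.74 kg, the other 0.20-0.26 kg; which one varies unseen.
- tin_blue: closed square aluminium tin, 54 x 54, 110 high, top 10 a blue lid of the same square, blue stripe below. Origin: centre of underside; z up, x, y square to its sides, which are alike (quarter turns fit). Starts upright on the bench. A salt block hidden inside can shift 1-2 mm. One tin weighs 0.56-0.74 kg, the other 0.20-0.26 kg; which one varies unseen.
- holder: wooden block fixed to the bench, 100 x 100, 55 high, with a square well in the middle of its top, sides parallel to the block's: 57.5 x 57.5, 40 deep, 2 mm chamfer round the mouth, so a tin has 1.75 mm play each side. Origin: centre of underside; z up, x, y square to its sides. A tin fully home stands 70 mm out of it.
- well_floor (a point): centre of the well's floor, 15 mm above the bench, 40 mm below the well's mouth; axes as the holder's
- bread: stack of six round crispbreads, brown, 150 across, 42 high; loose, a bystander. Origin: near the centre of its underside
- jar: amber jar with steel cap, 64 across, 90 high; loose, a bystander. Origin: near the centre of its underside
- bowl: white ceramic bowl, 120 across, 50 high; loose, a bystander. Origin: near the centre of its underside
- brush: small hand brush lying on the bench; loose, a bystander. Origin: near the centre of its underside
- oil: green oil bottle, 60 across, 190 high; loose, a bystander. Origin: near the centre of its underside
- docker: wooden spiked dough roller with handle lying on the bench, about 190 long, 60 high; loose, a bystander. Origin: near the centre of its underside
- shaker: steel can, 56 across, 85 high; loose, a bystander. Origin: near the centre of its underside
Not all that is in view belongs to the job. Of the things that look like the holder, the larger one is meant.

How it is judged:
By the outcome, as a careful person would: the job done as asked, in the order asked, and still so for the second after the job is handed in, with the robot touching nothing.
It also fails if it takes over 67 s, if anything falls off the work surface, if the arm or the gripper's body presses on something with over 40 N, if the wrist force passes 120 N, or if a joint passes its speed limit or range.

## Robot

A 6-joint arm with a two-finger parallel gripper is mounted at the origin on the work surface. World frame = base frame: x ahead of the robot, y to its left, z up, the work surface at z = 0. Lengths are in m, angles in rad, forces in N, time in s.
With the tool pointing down it reaches from about 0.3 to 0.75 m from the base axis. Payload 8.5 kg.
Tool frame: the origin (TCP) lies on the front face of the gripper's body, between the roots of the fingers; the fingertips stand 73 mm ahead of it and the grasp point (between the pads) lies 54 mm ahead of it; z points along the fingers, x is the direction in which the jaws open and shut, and the axes are right-handed (so a half turn about z gives the same grasp; the last joint's range is limited). The gripper opens to 85 mm and grips with 20 to 120 N. Pads are 22 mm wide; open, the fingers measure 114 mm over their backs; the gripper's body (76 mm by 85 mm) begins 54 mm behind the grasp point. The pads swing forward as they close: fully open they stand 13 mm farther back than shut.
Start: joints at [-1.44, 0.381, 1.297, -0, 1.464, -0.215], TCP at [0.186, -0.517, 0.304] pointing down, gripper open.
Joint ranges: [-3.11, 3.11], [-0.89, 2.33], [0.22, 2.48], [-1.42, 4.56], [0.17, 2.85], [-2.88, 2.88]. Speed limits (rad/s): [2.39, 2.39, 3.14, 3.14, 3.14, 3.14].

## Interface

Orientations are given as a unit quaternion [w, x, y, z].
In Python, from bench import robot gives the robot as it stands. The module is installed in compiled form; this text tells all that it offers.
- The arm moves only by the tool servo_tool, never from a script. Its argument "moves" is a list of rows, each a list of 3 entries, a list of its own where there are three numbers: the closure, from 0 (fully open) to 1 (shut), then the shift along the tool's x, y, z in mm, then the turn about the tool's z in degrees. A call has 1 to 8 rows; each row shifts and turns the pose as measured when the row begins, along the tool's axes as they then stand; what a row does not reach is not made up. A row lasts 1/10 s, in which the tool goes at most 50 mm and 8.59 degrees, less where a joint would pass 70% of its speed; a pose out of reach is approached as far as the arm can. A call is refused whole if a number of a shift passes 50 or a number of a turn 8.59, either way. A call with a gripper value outside its range is refused whole. The fingers move at their own pace and stop on an object; "grip_force" is the grip in N (left out, the last holds). Time passes only in rows, so rows that do not move let the fingers close. It gives the time, the measured TCP pose, the force and the opening at its end, in the units of the state.
- robot.read_state(): the state, without advancing time (a new reading comes with each control period).
- robot.capture(name): name is "scene" or "top" or "wrist"; returns a dict with "image" (420x560x3 uint8, blue, green, red), "depth" (420x560 float32, m along the optical axis (not along the pixel's ray), 0 where there is no reading), "fovy" (degrees; the focal length in pixels is half the picture's height over the tangent of half this angle, whatever the lens; pixels are square), "cx", "cy" (the principal point, pixels), "k1" (the pictures are not rectified: a ray, as slopes to the right and down, at radius r is drawn at 1 + k1 r^2 times it, then the intrinsics apply), "R" (3x3) and "t" (3): a world point X has camera coordinates R X + t. Camera axes: x right, y down, z forward; pixel columns grow to the right and rows downward; lengths in m; the calibration is good to about 2 mm. A picture is of the moment at which its call begins.
- robot.close_job(): hands the job in, once; it reports no verdict.
The state is a dict: "t": time; "qpos": joint angles; "qvel": joint speeds; "tau": joint torques, N m; "tcp_pos": TCP position; "tcp_rot": TCP orientation; "wrist_force": force on the tool from outside, world axes, zero at the start; "wrist_torque": the same for the moment, N m; "width": finger opening in m.
Only numpy, scipy, OpenCV 4.12 (cv2) and the standard library are available. Lean on these libraries where they do the work, as an engineer would, in place of code of your own. Each camera call takes 0.05 s, during which the arm holds its last target. There are 200 camera calls.

## Working session

There is one attempt and no reset: what is moved stays moved. The work goes in short steps, Python scripts to look and compute and a tool call to move; the robot and the scene stay as the last step left them, time stands still between calls to the robot, and variables do not carry over. Pictures are saved under pics/ and viewed, about 8 in all and at most 12, crops included, and the job is handed in when it is done.

Besides the shell and the picture viewer there is one more tool, called as a command line: name --argument value ..., lists and objects as JSON in quotes. servo_tool: Moves the arm, as the interface text tells. Its arguments: {"type":"object","properties":{"moves":{"type":"array"},"grip_force":{"type":"number"}},"required":["moves"]}

```bash
mkdir -p pics; cat > h.py <<'E'
import numpy as np, cv2
from bench import robot
def cap(n,name):
    c=robot.capture(n); cv2.imwrite(f'pics/{name}.png',c['image']); np.save(f'pics/{name}.npy',c,allow_pickle=True); return c
def load(name): return np.load(f'pics/{name}.npy',allow_pickle=True).item()
def K(c):
    f=210/np.tan(np.radians(c['fovy'])/2); return np.array([[f,0,c['cx']],[0,f,c['cy']],[0,0,1.]]),f
def rays(c,uv):
    k,f=K(c); uv=np.asarray(uv,float).reshape(-1,2)
    d=(uv-[c['cx'],c['cy']])/f; p=d.copy()
    for _ in range(30): p=d/(1+c['k1']*(p**2).sum(1,keepdims=True))
    return np.c_[p,np.ones(len(p))]
def onplane(c,uv,z):
    R=np.array(c['R']);t=np.array(c['t']); o=-R.T@t; d=rays(c,uv)@R
    return o+d*((z-o[2])/d[:,2])[:,None]
def bydepth(c,uv):
    uv=np.asarray(uv).reshape(-1,2).astype(int); z=c['depth'][uv[:,1],uv[:,0]]
    return (rays(c,uv)*z[:,None]-np.array(c['t']))@np.array(c['R'])
def cloud(c):
    u,v=np.meshgrid(np.arange(560),np.arange(420)); P=bydepth(c,np.c_[u.ravel(),v.ravel()]).reshape(420,560,3); P[c['depth']<=0]=np.nan; return P
E
python3 - <<'E'
from h import *
for n in ['scene','top']:
    c=cap(n,n+'0'); print(n,c['fovy'],c['k1'],-np.array(c['R']).T@c['t'])
a=load('scene0')['image'];b=load('top0')['image']
s=robot.read_state(); print(s)
E
```

```text
scene 45.31984967758018 -0.17097328648606708 [1.59188451 0.12271609 1.02374889]
top 49.887254172763605 -0.10765745612994423 [0.50191261 0.0614701  1.02250719]
{'t': 0.1, 'qpos': array([-1.44030618e+00,  3.81113618e-01,  1.29820248e+00, -2.83836845e-05,
        1.46359325e+00, -2.15277331e-01]), 'qvel': array([-7.09584796e-04, -2.50163788e-03, -1.85145597e-03, -4.24763734e-04,
       -2.06628552e-05, -1.82070493e-03]), 'tau': array([ 3.29749309e-03, -4.49222124e+01, -2.31655204e+01, -1.64674780e-04,
        3.69835980e-03, -5.47748684e-06]), 'tcp_pos': array([ 0.18638522, -0.51725922,  0.30337561]), 'tcp_rot': array([-4.75288010e-04,  8.18205696e-01, -5.74925217e-01, -4.55765256e-04]), 'wrist_force': array([ 0.40235967, -0.85626844, -0.29359742]), 'wrist_torque': array([ 0.01517077, -0.00129907,  0.05994   ]), 'width': 0.0853711810512309}
```

View pics/top0.png

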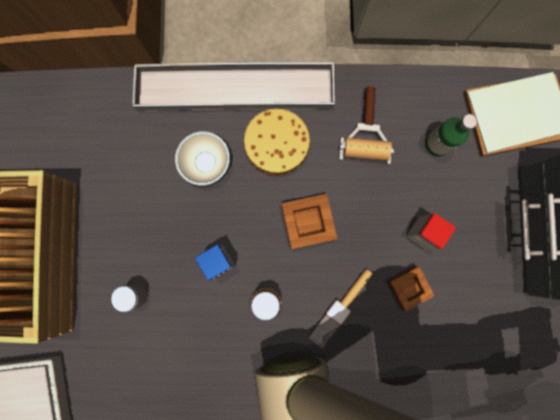

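View pics/scene0.png

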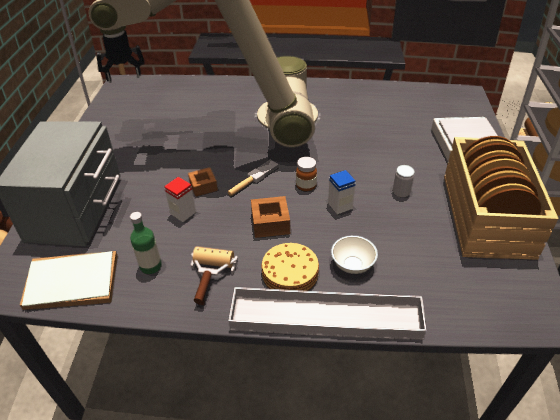

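The top view shows the red lid at (437,232) and the blue lid at (213,262). There are two holder look-alikes, one at (310,221) and one at (411,289). The one at (310,221) looks larger, so I'll measure both and confirm in a crop.

```bash
python3 - <<'E'
from h import *
c=load('top0'); im=c['image']; hsv=cv2.cvtColor(im,cv2.COLOR_BGR2HSV); P=cloud(c); Z=P[...,2]
def rect(m,z,lab):
    n,l,st,ce=cv2.connectedComponentsWithStats(m.astype(np.uint8))
    i=1+st[1:,4].argmax(); m=(l==i).astype(np.uint8)
    ct=max(cv2.findContours(m,0,cv2.CHAIN_APPROX_NONE)[0],key=cv2.contourArea)
    h=cv2.convexHull(ct)[:,0]
    W=onplane(c,h,z)[:,:2]; r=cv2.minAreaRect((W*1000).astype(np.float32)); print(lab,r,'medZ',np.nanmedian(Z[m>0]))
    return m
H,S,V=hsv[...,0],hsv[...,1],hsv[...,2]
def win(u,v,r=40):
    w=np.zeros(H.shape,bool); w[v-r:v+r,u-r:u+r]=1; return w
rect(((H<8)|(H>172))&(S>180)&(V>130)&win(437,232),.11,'red')
rect((H>100)&(H<125)&(S>150)&(V>110)&win(213,262),.11,'blue')
for u,v in [(310,221),(411,289)]:
    w=win(u,v)
    zz=Z[w&(Z>.02)]; print('heights',np.percentile(zz,[5,25,50,75,95]))
    top=np.nanpercentile(zz,80)
    m=w&(abs(Z-top)<.008)&(S>80); rect(m,top,'holder')
    m2=w&(H<20)&(S>100); 
    # well opening = hole
    cts,hi=cv2.findContours(m.astype(np.uint8),cv2.RETR_CCOMP,cv2.CHAIN_APPROX_NONE)
    for k,ct in enumerate(cts):
        if hi[0][k][3]>=0 and cv2.contourArea(ct)>100:
            W=onplane(c,ct[:,0],top)[:,:2]; print(' well',cv2.minAreaRect((W*1000).astype(np.float32)))
for n,(u,v) in dict(jar=(265,306),brush=(345,305),shaker=(124,299),bread=(277,141),bowl=(203,158),docker=(368,150),oil=(470,121)).items(): print(n,P[v,u])
crop=np.hstack([cv2.resize(im[180:330,270:450],(720,600),interpolation=cv2.INTER_CUBIC)]); cv2.imwrite('pics/crop1.png',crop)
E
```

```text
red ((548.6533813476562, -268.669189453125), (53.498477935791016, 53.54398727416992), 55.05842971801758) medZ 0.10902872570766214
blue ((488.06805419921875, 191.65521240234375), (53.749549865722656, 53.503997802734375), 30.287372589111328) medZ 0.1089593675210006
heights [0.04273404 0.05258879 0.05398337 0.05524303 0.05694437]
holder ((574.554931640625, -8.244865417480469), (99.94499206542969, 100.15380096435547), 12.14113998413086) medZ 0.05414483116704524
 well ((573.9035034179688, -7.924324035644531), (61.104740142822266, 60.833038330078125), 12.319936752319336)
heights [0.02543046 0.03643684 0.03814758 0.03953789 0.04168497]
holder ((426.4700622558594, -231.84397888183594), (75.3234634399414, 74.69102478027344), 26.45355987548828) medZ 0.03847487014026274
 well ((425.8512268066406, -232.882080078125), (47.74125671386719, 44.665653228759766), 25.97393035888672)
jar [0.39744904 0.08643826 0.08852   ]
brush [ 0.3904908  -0.08804337  0.01911867]
shaker [0.41044678 0.38050566 0.08427272]
bread [0.75396133 0.06022035 0.03980792]
bowl [0.72357207 0.23016941 0.00716638]
docker [ 0.73094219 -0.14068267  0.04951318]
oil [ 0.75719174 -0.31512659  0.18799773]
```

View pics/crop1.png

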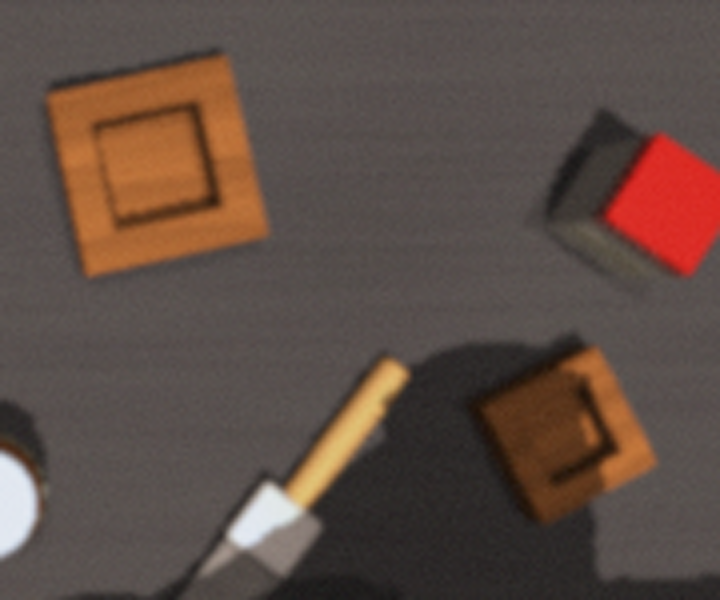

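The crop confirms it: the block at (310,221) in the top view measures 100 mm square and 54 mm high, so it is the meant holder, at (574,-8) mm with yaw 12.2°. The other is 75 mm square and 38 mm high, a decoy. Next comes a small helper that prints tool-frame offsets.

```bash
cat > plan.py <<'E'
import sys; from h import *
from scipy.spatial.transform import Rotation as Rn
s=robot.read_state(); w,x,y,z=s['tcp_rot']; R=Rn.from_quat([x,y,z,w]).as_matrix(); p=s['tcp_pos']*1e3
psi=np.degrees(np.arctan2(R[1,0],R[0,0])); print('t',round(s['t'],2),'p',p.round(1),'psi',psi.round(1),'tilt',R[:,2].round(4),'F',s['wrist_force'].round(2),'T',s['wrist_torque'].round(2),'w',round(s['width']*1e3,1))
if len(sys.argv)>1:
    X,Y,Z,a=map(float,sys.argv[1:5]); st=float(sys.argv[5]) if len(sys.argv)>5 else 45
    T=np.array([X,Y,Z]); da=(a-psi+180)%360-180
    n=max(1,int(np.ceil(max(np.linalg.norm(T-p)/st,abs(da)/8))))
    print(n,'rows; left turn(tool)',round(-da,1))
    for i in range(n):
        d=R.T@((T-p)/n); print(d.round(0 if st>5 else 1),round(-da/n,1)); R=Rn.from_euler('z',da/n,degrees=True).as_matrix()@R
E
python3 plan.py 549 -269 230 -35
```

```text
t 0.1 p [ 186.4 -517.3  303.4] psi -70.2 tilt [-2.0e-04  1.3e-03 -1.0e+00] F [ 0.4  -0.86 -0.29] T [ 0.02 -0.    0.06] w 85.4
10 rows; left turn(tool) -35.2
[-11. -43.   7.] -3.5
[ -8. -43.   7.] -3.5
[ -6. -44.   7.] -3.5
[ -3. -44.   7.] -3.5
[ -0. -44.   7.] -3.5
[  2. -44.   7.] -3.5
[  5. -44.   7.] -3.5
[  8. -43.   7.] -3.5
[ 10. -43.   7.] -3.5
[ 13. -42.   7.] -3.5
```

servo_tool --moves '[[0,[-11,-43,7],-3.5],[0,[-8,-43,7],-3.5],[0,[-6,-44,7],-3.5],[0,[-3,-44,7],-3.5],[0,[0,-44,7],-3.5],[0,[2,-44,7],-3.5],[0,[5,-44,7],-3.5],[0,[8,-43,7],-3.5]]' --grip_force 40

```text
t: 0.9
tcp_pos: [0.4833, -0.3134, 0.2432]
tcp_rot: [-0.001, 0.935, -0.356, -0.002]
wrist_force: [-0.6, -0.2, 0.6]
width: 0.0853
```

```bash
python3 plan.py 549 -269 220 -35
```

```text
t 0.9 p [ 483.3 -313.4  243.2] psi -41.7 tilt [-0.0028  0.0031 -1.    ] F [-0.59 -0.17  0.63] T [-0.02  0.05  0.05] w 85.3
2 rows; left turn(tool) -6.7
[ 10. -38.  12.] -3.3
[ 12. -38.  12.] -3.3
```

servo_tool --moves '[[0,[10,-38,12],-3.3],[0,[12,-38,12],-3.4],[0,[0,0,0],0]]'

```text
t: 1.2
tcp_pos: [0.5543, -0.2629, 0.216]
tcp_rot: [-0.002, 0.956, -0.295, -0.003]
wrist_force: [0.2, -0.6, 0.0]
width: 0.0857
```

```bash
python3 - <<'E'
from h import *
c=cap('wrist','w1'); im=c['image']; hsv=cv2.cvtColor(im,cv2.COLOR_BGR2HSV); H,S,V=cv2.split(hsv)
m=(((H<8)|(H>172))&(S>150)&(V>90)).astype(np.uint8)
cs=cv2.findContours(m,0,cv2.CHAIN_APPROX_NONE)[0]
ct=max(cs,key=cv2.contourArea); W=onplane(c,cv2.convexHull(ct)[:,0],.11)[:,:2]*1000; print(cv2.minAreaRect(W.astype(np.float32)))
E
python3 plan.py 549 -269 132 -35 25
```

```text
((549.75830078125, -268.2752685546875), (54.69247055053711, 52.4133186340332), 54.871910095214844)
t 1.25 p [ 553.1 -264.2  216.7] psi -34.4 tilt [-0.0047  0.0046 -1.    ] F [-0.45  1.03  0.11] T [0.01 0.02 0.01] w 85.4
4 rows; left turn(tool) 0.6
[-0.  2. 21.] 0.1
[-0.  2. 21.] 0.1
[-0.  2. 21.] 0.1
[-0.  2. 21.] 0.1
```

View pics/w1.png

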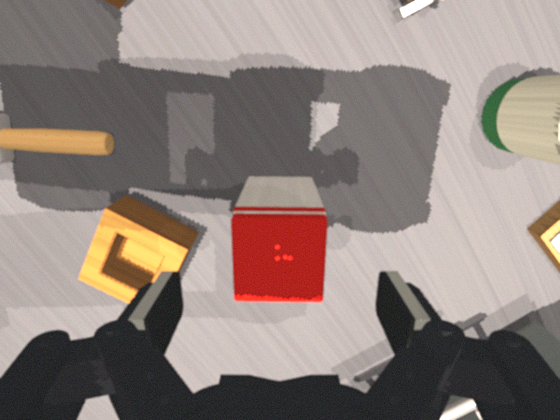

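The wrist view agrees with the top view: the red lid spans (233–327, 208–300), centred between the fingers, at (549.8,-268.3) mm and 54.9°. I'll descend.

servo_tool --moves '[[0,[0,2,21],0.1],[0,[0,2,21],0.1],[0,[0,1,21],0.1],[0,[0,1,20],0.1],[0,[0,0,0],0]]'

```text
t: 1.75
tcp_pos: [0.5467, -0.2721, 0.1325]
tcp_rot: [-0.001, 0.953, -0.302, -0.002]
wrist_force: [-0.7, -0.4, 0.2]
width: 0.0854
```

```bash
python3 plan.py 549.3 -268.5 132 -35 4
```

```text
t 1.75 p [ 546.7 -272.1  132.5] psi -35.2 tilt [-0.0041  0.0026 -1.    ] F [-0.69 -0.45  0.25] T [0.   0.02 0.02] w 85.4
2 rows; left turn(tool) -0.2
[ 0.  -2.2  0.2] -0.1
[ 0.  -2.2  0.2] -0.1
```

Now I'll close gradually.

servo_tool --moves '[[0,[0,-4,0],-0.2],[0.4,[0,0,0],0],[0.5,[0,0,0],0],[0.7,[0,0,0],0],[1,[0,0,0],0],[1,[0,0,0],0],[1,[0,0,0],0]]' --grip_force 50

```text
t: 2.45
tcp_pos: [0.5488, -0.27, 0.1358]
tcp_rot: [0.0, 0.954, -0.301, -0.001]
wrist_force: [0.5, -0.5, -3.2]
width: 0.0535
```

```bash
python3 plan.py
```

```text
t 2.45 p [ 548.8 -270.   135.8] psi -35.1 tilt [-1.5e-03  3.0e-04 -1.0e+00] F [ 0.5  -0.47 -3.21] T [-0.07 -0.08 -0.02] w 53.5
```

servo_tool --moves '[[1,[0,0,-5],0],[1,[0,0,-15],0],[1,[0,0,-30],0],[1,[0,0,-30],0],[1,[0,0,-20],0],[1,[0,0,0],0],[1,[0,0,0],0],[1,[0,0,0],0]]'

```text
t: 3.25
tcp_pos: [0.5474, -0.2685, 0.2346]
tcp_rot: [-0.002, 0.954, -0.301, -0.007]
wrist_force: [0.1, -0.2, -6.9]
width: 0.0534
```

```bash
python3 plan.py
```

```text
t 3.25 p [ 547.4 -268.5  234.6] psi -35.0 tilt [-0.0119  0.0085 -0.9999] F [ 0.08 -0.19 -6.93] T [-0.01 -0.03 -0.  ] w 53.4
```

About 6.9 N down, so roughly 0.70 kg: red looks like the heavy one. I'll set it back and feel for contact.

servo_tool --moves '[[1,[0,0,30],0],[1,[0,0,30],0],[1,[0,0,20],0],[1,[0,0,9],0],[1,[0,0,3],0],[1,[0,0,3],0],[1,[0,0,0],0]]'

```text
t: 3.95
tcp_pos: [0.5452, -0.2668, 0.1375]
tcp_rot: [-0.003, 0.954, -0.301, -0.009]
wrist_force: [-0.3, -0.6, -6.9]
width: 0.0532
```

```bash
python3 plan.py
```

```text
t 3.95 p [ 545.2 -266.8  137.5] psi -35.0 tilt [-0.0152  0.0105 -0.9998] F [-0.33 -0.62 -6.85] T [-0.08 -0.06 -0.01] w 53.2
```

servo_tool --moves '[[1,[0,0,1.5],0],[1,[0,0,1],0],[1,[0,0,1],0]]'

```text
t: 4.25
tcp_pos: [0.5455, -0.2669, 0.1361]
tcp_rot: [-0.002, 0.954, -0.301, -0.008]
wrist_force: [-4.4, 4.0, 9.7]
width: 0.0534
```

```bash
python3 plan.py
```

```text
t 4.25 p [ 545.5 -266.9  136.1] psi -35.0 tilt [-0.0134  0.009  -0.9999] F [-4.38  3.97  9.69] T [ 0.57  0.94 -0.04] w 53.4
```

On the bench. I'll release slowly.

servo_tool --moves '[[0.55,[0,0,-0.5],0],[0.3,[0,0,0],0],[0,[0,0,0],0],[0,[0,0,0],0]]'

```text
t: 4.65
tcp_pos: [0.5464, -0.2677, 0.1375]
tcp_rot: [-0.002, 0.954, -0.301, -0.006]
wrist_force: [0.0, 0.1, -0.1]
width: 0.085
```

```bash
python3 plan.py
```

```text
t 4.65 p [ 546.4 -267.7  137.5] psi -35.0 tilt [-0.0102  0.0066 -0.9999] F [ 0.01  0.09 -0.08] T [-0.04  0.04  0.04] w 85.0
```

servo_tool --moves '[[0,[0,0,-40],0],[0,[0,0,-45],0],[0,[0,0,-20],0]]'

```text
t: 4.95
tcp_pos: [0.5473, -0.2684, 0.2429]
tcp_rot: [-0.003, 0.954, -0.301, -0.009]
wrist_force: [0.2, -0.1, 0.1]
width: 0.0854
```

```bash
python3 plan.py 488 191.7 230 -59.7 46
```

```text
t 4.95 p [ 547.3 -268.4  242.9] psi -35.0 tilt [-0.0147  0.0102 -0.9998] F [ 0.16 -0.11  0.08] T [ 0.02 -0.01  0.01] w 85.4
11 rows; left turn(tool) 24.7
[-28. -31.   2.] 2.2
[-30. -30.   2.] 2.2
[-31. -29.   2.] 2.2
[-32. -28.   2.] 2.2
[-33. -26.   2.] 2.2
[-34. -25.   2.] 2.2
[-35. -24.   2.] 2.2
[-36. -22.   2.] 2.2
[-37. -21.   2.] 2.2
[-37. -19.   2.] 2.2
[-38. -18.   2.] 2.2
```

servo_tool --moves '[[0,[-28,-31,2],2.2],[0,[-30,-30,2],2.2],[0,[-31,-29,2],2.2],[0,[-32,-28,2],2.2],[0,[-33,-26,2],2.2],[0,[-34,-25,2],2.2],[0,[-35,-24,2],2.2],[0,[-36,-22,2],2.2]]'

```text
t: 5.75
tcp_pos: [0.5059, 0.0725, 0.2345]
tcp_rot: [-0.001, 0.892, -0.453, 0.001]
wrist_force: [0.9, 0.2, 0.7]
width: 0.0853
```

```bash
python3 plan.py 488 191.7 230 -59.7 46
```

```text
t 5.75 p [505.9  72.5 234.5] psi -53.8 tilt [ 0.0025  0.0015 -1.    ] F [0.9  0.16 0.66] T [ 0.02 -0.02 -0.02] w 85.3
3 rows; left turn(tool) 5.9
[-36. -19.   2.] 2.0
[-36. -17.   2.] 2.0
[-37. -16.   2.] 2.0
```

servo_tool --moves '[[0,[-36,-19,2],2],[0,[-36,-17,2],2],[0,[-33,-14,2],1.5],[0,[0,0,0],0]]'

```text
t: 6.15
tcp_pos: [0.4865, 0.1963, 0.2296]
tcp_rot: [-0.003, 0.869, -0.495, 0.002]
wrist_force: [-0.3, -0.6, -0.2]
width: 0.0852
```

```bash
python3 - <<'E'
from h import *
c=cap('wrist','w2'); im=c['image']; hsv=cv2.cvtColor(im,cv2.COLOR_BGR2HSV); H,S,V=cv2.split(hsv)
m=((H>100)&(H<125)&(S>150)&(V>80)).astype(np.uint8)
ct=max(cv2.findContours(m,0,cv2.CHAIN_APPROX_NONE)[0],key=cv2.contourArea); W=onplane(c,cv2.convexHull(ct)[:,0],.11)[:,:2]*1000; print(cv2.minAreaRect(W.astype(np.float32)))
E
python3 plan.py 488 192 132 -59.7 25
```

```text
((489.0963134765625, 193.89431762695312), (53.78570556640625, 52.5309944152832), 30.376224517822266)
t 6.2 p [487.  194.8 229.7] psi -59.4 tilt [ 0.007   0.0022 -1.    ] F [ 0.15 -0.33  0.59] T [ 0.01  0.06 -0.05] w 85.4
4 rows; left turn(tool) 0.3
[ 1.  0. 24.] 0.1
[ 1.  0. 24.] 0.1
[ 1.  0. 24.] 0.1
[ 1.  0. 24.] 0.1
```

servo_tool --moves '[[0,[1,0,24],0.1],[0,[1,0,24],0.1],[0,[0,0,24],0.1],[0,[0,0,22],0],[0,[0,0,0],0]]'

```text
t: 6.7
tcp_pos: [0.4918, 0.1894, 0.1349]
tcp_rot: [-0.005, 0.867, -0.498, 0.006]
wrist_force: [0.8, -0.1, 1.2]
width: 0.0852
```

```bash
python3 plan.py 488.5 192.5 134 -59.7 4
```

```text
t 6.7 p [491.8 189.4 134.9] psi -59.8 tilt [ 0.0145  0.0021 -0.9999] F [ 0.76 -0.15  1.18] T [-0.02  0.01  0.02] w 85.2
2 rows; left turn(tool) -0.1
[-2.2  0.7  0.4] -0.0
[-2.2  0.7  0.4] -0.0
```

servo_tool --moves '[[0,[-4,1.4,0],0],[0.4,[0,0,0],0],[0.5,[0,0,0],0],[0.7,[0,0,0],0],[1,[0,0,0],0],[1,[0,0,0],0],[1,[0,0,0],0]]'

```text
t: 7.4
tcp_pos: [0.4901, 0.1912, 0.139]
tcp_rot: [-0.006, 0.867, -0.499, 0.008]
wrist_force: [0.1, 0.3, -2.6]
width: 0.054
```

```bash
python3 plan.py
```

```text
t 7.4 p [490.1 191.2 139. ] psi -59.9 tilt [ 0.0207  0.0027 -0.9998] F [ 0.06  0.29 -2.64] T [-0.03 -0.02  0.  ] w 54.0
```

servo_tool --moves '[[1,[0,0,-5],0],[1,[0,0,-15],0],[1,[0,0,-30],0],[1,[0,0,-30],0],[1,[0,0,-20],0],[1,[0,0,0],0],[1,[0,0,0],0],[1,[0,0,0],0]]'

```text
t: 8.2
tcp_pos: [0.487, 0.1907, 0.2416]
tcp_rot: [-0.005, 0.867, -0.499, 0.007]
wrist_force: [0.1, -0.4, -2.8]
width: 0.0535
```

```bash
python3 plan.py
```

```text
t 8.2 p [487.  190.7 241.6] psi -59.9 tilt [ 0.0162  0.0018 -0.9999] F [ 0.07 -0.39 -2.8 ] T [ 0.01  0.02 -0.02] w 53.5
```

Blue gives 2.8 N, so it is the light one and red is the heavier. I'll set blue down.

servo_tool --moves '[[1,[0,0,30],0],[1,[0,0,30],0],[1,[0,0,25],0],[1,[0,0,10],0],[1,[0,0,4],0],[1,[0,0,2],0],[1,[0,0,0],0]]'

```text
t: 8.9
tcp_pos: [0.4872, 0.1925, 0.1378]
tcp_rot: [-0.005, 0.867, -0.499, 0.004]
wrist_force: [0.2, -0.1, -2.5]
width: 0.0537
```

```bash
python3 plan.py
```

```text
t 8.9 p [487.2 192.5 137.8] psi -59.9 tilt [ 0.0124  0.005  -0.9999] F [ 0.2  -0.08 -2.49] T [-0.02 -0.01 -0.  ] w 53.7
```

servo_tool --moves '[[1,[0,0,1.5],0],[1,[0,0,1],0],[1,[0,0,1],0]]'

```text
t: 9.2
tcp_pos: [0.4876, 0.1927, 0.1367]
tcp_rot: [-0.006, 0.867, -0.499, 0.005]
wrist_force: [-5.1, -0.4, 13.8]
width: 0.0533
```

```bash
python3 plan.py
```

```text
t 9.2 p [487.6 192.7 136.7] psi -59.8 tilt [ 0.0149  0.0054 -0.9999] F [-5.07 -0.45 13.77] T [-0.26  0.86 -0.08] w 53.3
```

servo_tool --moves '[[1,[0,0,-0.5],0],[0.55,[0,0,0],0],[0.3,[0,0,0],0],[0,[0,0,0],0],[0,[0,0,0],0],[0,[0,0,-40],0],[0,[0,0,-45],0],[0,[0,0,-20],0]]'

```text
t: 10.0
tcp_pos: [0.4859, 0.1918, 0.2427]
tcp_rot: [-0.004, 0.867, -0.499, 0.003]
wrist_force: [-0.0, 0.5, -0.7]
width: 0.0853
```

```bash
python3 plan.py 546 -267 230 -35 46; python3 - <<'E'
from h import *
c=cap('top','top1'); im=c['image']; hsv=cv2.cvtColor(im,cv2.COLOR_BGR2HSV); H,S,V=cv2.split(hsv)
for n,m in dict(r=((H<8)|(H>172))&(S>180)&(V>130),b=(H>100)&(H<125)&(S>150)&(V>110)).items():
    m=m.astype(np.uint8); m[:180]=0; m[:,500:]=0
    ct=max(cv2.findContours(m,0,cv2.CHAIN_APPROX_NONE)[0],key=cv2.contourArea); W=onplane(c,cv2.convexHull(ct)[:,0],.11)[:,:2]*1000; print(n,cv2.minAreaRect(W.astype(np.float32)))
E
```

```text
t 10.0 p [485.9 191.8 242.7] psi -59.9 tilt [ 0.0085  0.0043 -1.    ] F [-0.01  0.45 -0.7 ] T [ 0.03  0.01 -0.02] w 85.3
11 rows; left turn(tool) -24.9
[39. 16.  1.] -2.3
[38. 18.  1.] -2.3
[37. 19.  1.] -2.3
[37. 21.  1.] -2.3
[36. 22.  1.] -2.3
[35. 24.  1.] -2.3
[34. 25.  1.] -2.3
[33. 26.  1.] -2.3
[32. 27.  1.] -2.3
[31. 29.  1.] -2.3
[30. 30.  1.] -2.3
r ((543.1788940429688, -264.2515563964844), (53.15533447265625, 54.18990707397461), 55.54445266723633)Traceback (most recent call last):
  File "<stdin>", line 5, in <module>
ValueError: max() iterable argument is empty
```

servo_tool --moves '[[0,[39,16,1],-2.3],[0,[38,18,1],-2.3],[0,[37,19,1],-2.3],[0,[37,21,1],-2.3],[0,[36,22,1],-2.3],[0,[35,24,1],-2.3],[0,[34,25,1],-2.3],[0,[33,26,1],-2.3]]'

```text
t: 10.85
tcp_pos: [0.5344, -0.1496, 0.2349]
tcp_rot: [-0.006, 0.939, -0.344, 0.006]
wrist_force: [0.3, -0.7, 0.5]
width: 0.0856
```

```bash
python3 plan.py 544 -265 230 -35 46
```

```text
t 10.85 p [ 534.4 -149.6  234.9] psi -40.2 tilt [ 0.0158  0.0067 -0.9999] F [ 0.28 -0.7   0.54] T [ 0.02 -0.03 -0.01] w 85.6
3 rows; left turn(tool) -5.2
[27. 27.  1.] -1.7
[26. 28.  1.] -1.7
[26. 29.  1.] -1.7
```

servo_tool --moves '[[0,[27,27,1],-1.7],[0,[26,28,1],-1.7],[0,[22,25,1],-1.3],[0,[0,0,0],0]]'

```text
t: 11.25
tcp_pos: [0.5426, -0.2688, 0.2281]
tcp_rot: [-0.005, 0.952, -0.306, 0.006]
wrist_force: [0.8, -0.4, -0.1]
width: 0.0852
```

```bash
python3 - <<'E'
from h import *
def lid(c,col,z=.11):
    H,S,V=cv2.split(cv2.cvtColor(c['image'],cv2.COLOR_BGR2HSV))
    m=(((H<8)|(H>172)) if col=='r' else ((H>100)&(H<125)))&(S>150)&(V>90)
    ct=max(cv2.findContours(m.astype(np.uint8),0,cv2.CHAIN_APPROX_NONE)[0],key=cv2.contourArea); return cv2.minAreaRect((onplane(c,cv2.convexHull(ct)[:,0],z)[:,:2]*1000).astype(np.float32))
print(lid(cap('wrist','w3'),'r'))
c=cap('top','top2'); c['image'][:180]=0; c['image'][:,500:]=0; c['image'][:,300:]=0 ; print('blue',lid(c,'b'))
E
python3 plan.py 544 -265 134 -35 25
```

```text
((544.1710205078125, -264.001220703125), (53.42388916015625, 52.776206970214844), 55.46198272705078)
blue ((487.2456970214844, 191.43638610839844), (54.533145904541016, 53.58970642089844), 30.33989143371582)
t 11.35 p [ 542.6 -265.4  228.5] psi -35.5 tilt [ 0.0138  0.0084 -0.9999] F [-0.5  -0.1  -0.43] T [ 0.04  0.03 -0.03] w 85.5
4 rows; left turn(tool) -0.5
[ 0.  0. 24.] -0.1
[ 0.  0. 24.] -0.1
[ 0.  0. 24.] -0.1
[ 0.  0. 24.] -0.1
```

servo_tool --moves '[[0,[0,0,24],0.2],[0,[0,0,24],0.2],[0,[0,0,24],0],[0,[0,0,21],0],[0,[0,0,0],0]]'

```text
t: 11.85
tcp_pos: [0.5446, -0.2575, 0.1337]
tcp_rot: [-0.006, 0.952, -0.306, 0.006]
wrist_force: [0.3, -0.0, -0.3]
width: 0.085
```

```bash
python3 plan.py 543.7 -264.2 134 -34.6 4
```

```text
t 11.85 p [ 544.6 -257.5  133.7] psi -35.6 tilt [ 0.0152  0.0088 -0.9998] F [ 0.35 -0.04 -0.27] T [-0.02  0.    0.08] w 85.0
2 rows; left turn(tool) -1.0
[ 1.6  3.  -0.2] -0.5
[ 1.6  3.  -0.2] -0.5
```

servo_tool --moves '[[0,[1.6,3,0],-0.5],[0,[1.6,3,0],-0.5],[0.4,[0,0,0],0],[0.5,[0,0,0],0]]'

```text
t: 12.25
tcp_pos: [0.5448, -0.2634, 0.1374]
tcp_rot: [-0.006, 0.955, -0.296, 0.008]
wrist_force: [-0.3, 0.1, 0.1]
width: 0.0593
```

```bash
python3 plan.py 543.7 -264.2 132 -34.6 4
```

```text
t 12.25 p [ 544.8 -263.4  137.4] psi -34.4 tilt [ 0.0191  0.006  -0.9998] F [-0.26  0.13  0.05] T [ 0.   -0.06 -0.  ] w 59.3
2 rows; left turn(tool) 0.2
[-0.3  0.7  2.7] 0.1
[-0.3  0.7  2.7] 0.1
```

servo_tool --moves '[[0.5,[0,1,3],0],[0.7,[0,0,0],0],[1,[0,0,0],0],[1,[0,0,0],0],[1,[0,0,0],0]]' --grip_force 60

```text
t: 12.75
tcp_pos: [0.5437, -0.2629, 0.1373]
tcp_rot: [-0.007, 0.955, -0.296, 0.008]
wrist_force: [-0.5, 1.6, 0.8]
width: 0.0542
```

```bash
python3 plan.py
```

```text
t 12.75 p [ 543.7 -262.9  137.3] psi -34.4 tilt [ 0.0192  0.0078 -0.9998] F [-0.48  1.57  0.76] T [ 0.14  0.08 -0.01] w 54.2
```

servo_tool --moves '[[1,[0,0,-5],0],[1,[0,0,-15],0],[1,[0,0,-30],0],[1,[0,0,-35],0],[1,[0,0,-25],0],[1,[0,0,0],0]]'

```text
t: 13.35
tcp_pos: [0.5407, -0.2638, 0.2474]
tcp_rot: [-0.008, 0.955, -0.296, 0.003]
wrist_force: [0.8, -0.7, -7.4]
width: 0.0536
```

```bash
python3 plan.py 574.2 -8 245 -77.8 40;python3 plan.py 574.2 -8 245 12.2 40
```

```text
t 13.35 p [ 540.7 -263.8  247.4] psi -34.5 tilt [ 0.0109  0.0132 -0.9999] F [ 0.8  -0.74 -7.41] T [-0.05 -0.11  0.04] w 53.6
7 rows; left turn(tool) 43.3
[-17. -33.   1.] 6.2
[-20. -31.   1.] 6.2
[-23. -28.   1.] 6.2
[-26. -26.   1.] 6.2
[-29. -23.   1.] 6.2
[-31. -20.   1.] 6.2
[-33. -16.   1.] 6.2
t 13.35 p [ 540.7 -263.8  247.4] psi -34.5 tilt [ 0.0109  0.0132 -0.9999] F [ 0.8  -0.74 -7.41] T [-0.05 -0.11  0.04] w 53.6
7 rows; left turn(tool) -46.7
[-17. -33.   1.] -6.7
[-13. -35.   1.] -6.7
[ -9. -36.   1.] -6.7
[ -4. -37.   1.] -6.7
[ -0. -37.   1.] -6.7
[  4. -37.   1.] -6.7
[  8. -36.   1.] -6.7
```

servo_tool --moves '[[1,[-15,-29,0],5.4],[1,[-17,-28,0],5.4],[1,[-20,-26,0],5.4],[1,[-22,-24,0],5.4],[1,[-24,-22,0],5.4],[1,[-26,-20,0],5.4],[1,[-28,-17,0],5.4],[1,[-14,-8,0],2.6]]'

```text
t: 14.15
tcp_pos: [0.577, -0.0152, 0.2364]
tcp_rot: [-0.005, 0.783, -0.622, -0.009]
wrist_force: [-0.5, 0.2, -7.6]
width: 0.0533
```

```bash
python3 plan.py 574.2 -8 245 -77.8 40
```

```text
t 14.15 p [577.  -15.2 236.4] psi -76.9 tilt [-0.0081  0.0195 -0.9998] F [-0.53  0.17 -7.57] T [ 0.15 -0.02 -0.03] w 53.3
1 rows; left turn(tool) 0.9
[-8.  1. -8.] 0.9
```

servo_tool --moves '[[1,[-4,1,10],0.9],[1,[-3,0,14],0],[1,[0,0,10],0],[1,[0,0,0],0]]'

```text
t: 14.55
tcp_pos: [0.5719, -0.0061, 0.1945]
tcp_rot: [-0.003, 0.779, -0.627, -0.013]
wrist_force: [0.9, 0.7, -6.5]
width: 0.0532
```

```bash
python3 plan.py 574.2 -8 198 -77.8 40; python3 - <<'E'
from h import *
a=cap('wrist','w4');b=cap('top','top3');c=cap('scene','sc3')
cv2.imwrite('pics/m4.png',np.hstack([cv2.resize(a['image'],(400,300)),cv2.resize(b['image'][150:300,210:410],(400,300))]))
cv2.imwrite('pics/m4.png',np.vstack([cv2.imread('pics/m4.png'),np.hstack([cv2.resize(c['image'][130:250,190:350],(400,300),interpolation=cv2.INTER_CUBIC),np.zeros((300,400,3),np.uint8)])]))
E
```

```text
t 14.55 p [571.9  -6.1 194.5] psi -77.6 tilt [-0.0174  0.0209 -0.9996] F [ 0.95  0.74 -6.55] T [-0.07 -0.07 -0.04] w 53.2
1 rows; left turn(tool) 0.2
[ 2. -2. -4.] 0.2
```

View pics/m4.png

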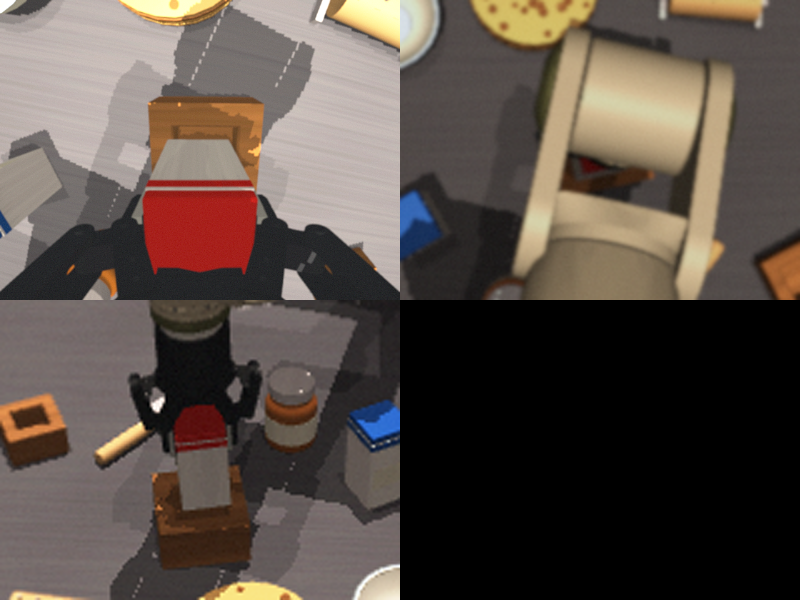

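The composite's wrist panel shows the tin's lower edge at about (160–230, 140) and the block's far edge at (150–263, 97). The tin bottom therefore sits several mm left (+y) of the well. I'll measure it properly by rays.

```bash
python3 - <<'E'
from h import *
c=load('w4'); im=c['image'][120:275,190:390]; cv2.imwrite('pics/crop5.png',cv2.resize(im,(800,620)[:2] if 0 else (774,600),interpolation=cv2.INTER_CUBIC))
s=load('sc3')['image'][190:265,240:300]
E
```

```text
(no output)
```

View pics/crop5.png

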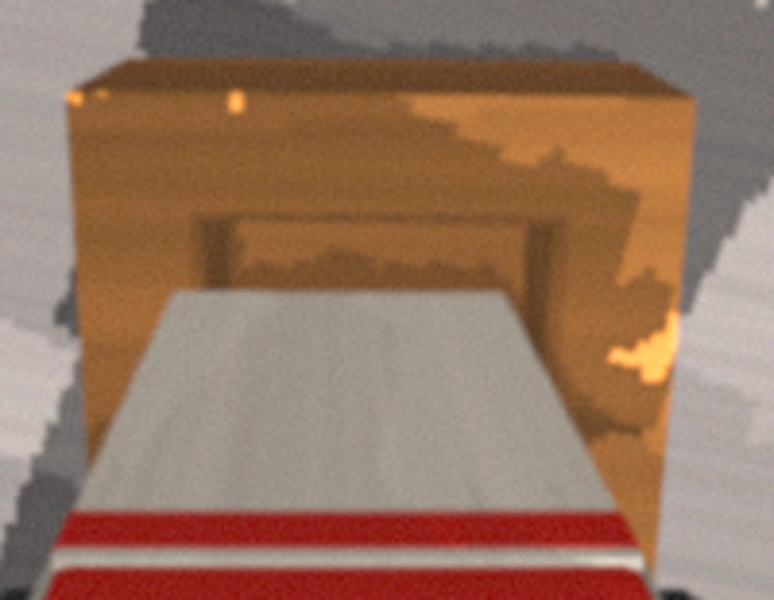

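In the crop, the tin's bottom edge runs (172,290)–(507,290), the far mouth edge (195,215)–(560,215), and the block's far top edge (70,95)–(693,97).

```bash
python3 - <<'E'
from h import *
c=load('w4'); f=lambda L:np.array(L)/3.87+[190,120]
r=np.radians(12.2); ex=np.array([np.cos(r),np.sin(r)]); ey=np.array([-np.sin(r),np.cos(r)])
for n,L,z in [('tin',[(172,290),(507,290)],.058),('mouth',[(195,215),(560,215)],.055),('block',[(70,95),(693,97)],.055)]:
    W=onplane(c,f(L),z)[:,:2]*1e3; print(n,W.round(1).tolist(),'len',np.linalg.norm(W[1]-W[0]).round(1),'mid along ex,ey',(W.mean(0)@ex).round(1),(W.mean(0)@ey).round(1), 'ang',np.degrees(np.arctan2(*(W[0]-W[1])[::-1])).round(1))
print(np.array([574.2,-8.1])@np.c_[ex,ey])
E
```

```text
tin [[585.4, 29.2], [597.4, -23.9]] len 54.5 mid along ex,ey 578.6 -122.4 ang 102.7
mouth [[597.8, 28.1], [610.8, -29.6]] len 59.1 mid along ex,ey 590.5 -128.4 ang 102.7
block [[612.6, 51.1], [633.8, -45.1]] len 98.5 mid along ex,ey 609.8 -128.8 ang 102.4
[ 559.52047565 -129.25976687]
```

```bash
cat > err.py <<'E'
from h import *
from scipy.spatial.transform import Rotation as Rn
s=robot.read_state(); w,x,y,z=s['tcp_rot']; R=Rn.from_quat([x,y,z,w]).as_matrix(); p=s['tcp_pos']*1e3
r=np.radians(12.4); M=np.array([[np.cos(r),np.sin(r)],[-np.sin(r),np.cos(r)]])
r0=np.radians(12.2); M0=np.array([[np.cos(r0),np.sin(r0)],[-np.sin(r0),np.cos(r0)]])
tilt=R[:2,2]
H=M0.T@np.array([559.8,-128.6])
B=p[:2]+137.3*tilt+[-4.5,0.1]
e=M@(H-B); psi=np.degrees(np.arctan2(R[1,0],R[0,0]))
print('t',round(s['t'],2),'bottom z',round(p[2]-137.3,1),'needed tool x',(-e[1]).round(1),'y',(-e[0]).round(1),'turn',round(psi+77.6,1),'tilt tx,ty deg',np.degrees([-(M@tilt)[1],-(M@tilt)[0]]).round(2),'F tool xy z',(-M@s['wrist_force'][:2])[::-1].round(2),s['wrist_force'][2].round(2),'T',s['wrist_torque'].round(2),'w',round(s['width']*1e3,1))
E
python3 err.py
```

```text
t 14.7 bottom z 59.7 needed tool x 5.4 y -6.6 turn -0.1 tilt tx,ty deg [-1.28  0.47] F tool xy z [ 0.37 -0.74] -6.67 T [-0.02 -0.07 -0.  ] w 53.3
```

servo_tool --moves '[[1,[0,0,-5],0],[1,[3,-4,0],0],[1,[3,-4,0],0],[1,[0,0,0],0]]'

```text
t: 15.1
tcp_pos: [0.5838, -0.0121, 0.2044]
tcp_rot: [-0.005, 0.779, -0.627, -0.009]
wrist_force: [0.6, -0.7, -7.2]
width: 0.0537
```

```bash
python3 err.py
```

```text
t 15.1 bottom z 67.1 needed tool x -2.8 y 3.3 turn -0.1 tilt tx,ty deg [-1.16  0.23] F tool xy z [ 0.77 -0.43] -7.24 T [-0.   -0.01 -0.02] w 53.7
```

servo_tool --moves '[[1,[-2.8,3.3,3],0],[1,[0,0,0],0]]'

```text
t: 15.3
tcp_pos: [0.5796, -0.01, 0.2011]
tcp_rot: [-0.005, 0.779, -0.627, -0.009]
wrist_force: [0.5, -0.8, -7.4]
width: 0.0537
```

```bash
python3 err.py
```

```text
t 15.3 bottom z 63.8 needed tool x 0.2 y -0.3 turn -0.1 tilt tx,ty deg [-1.17  0.24] F tool xy z [ 0.87 -0.35] -7.41 T [-0.01 -0.05 -0.01] w 53.7
```

servo_tool --moves '[[1,[0,0,0],0],[1,[0,0,0],0]]'

```text
t: 15.5
tcp_pos: [0.5793, -0.0098, 0.201]
tcp_rot: [-0.005, 0.779, -0.627, -0.009]
wrist_force: [0.1, 0.1, -7.4]
width: 0.0537
```

```bash
python3 err.py; python3 - <<'E'
from h import *
c=cap('wrist','w5'); cv2.imwrite('pics/crop6.png',cv2.resize(c['image'][120:275,190:390],(774,600),interpolation=cv2.INTER_CUBIC))
E
python3 err.py
```

```text
t 15.5 bottom z 63.7 needed tool x 0.5 y -0.6 turn -0.1 tilt tx,ty deg [-1.18  0.26] F tool xy z [-0.07 -0.07] -7.41 T [-0.03 -0.09 -0.  ] w 53.7
t 15.55 bottom z 63.7 needed tool x 0.5 y -0.6 turn -0.1 tilt tx,ty deg [-1.18  0.26] F tool xy z [ 0.22 -0.28] -6.27 T [-0.06 -0.07 -0.01] w 53.5
```

View pics/crop6.png

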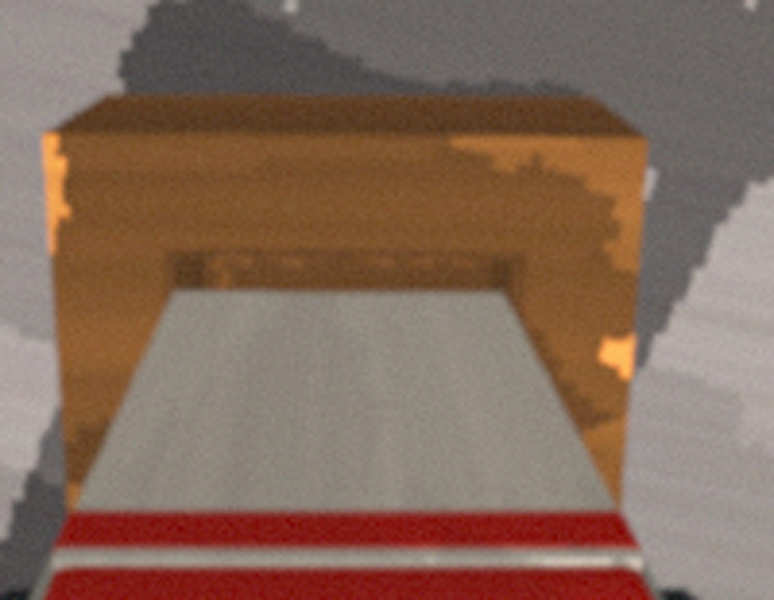

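The tin bottom still runs (172–507, 290). The far mouth edge is now at (167–523, 252) and the block's far edge at (42,132)–(648,136).

```bash
python3 - <<'E'
from h import *
c=load('w5'); f=lambda L:np.array(L)/3.87+[190,120]
r=np.radians(12.2); ex=np.array([np.cos(r),np.sin(r)]); ey=np.array([-np.sin(r),np.cos(r)])
for n,L,z in [('tin',[(172,290),(507,290)],.0637),('mouth',[(167,252),(523,252)],.055),('block',[(42,132),(648,136)],.055)]:
    W=onplane(c,f(L),z)[:,:2]*1e3; print(n,'len',np.linalg.norm(W[1]-W[0]).round(1),'mid along ex,ey',(W.mean(0)@ex).round(1),(W.mean(0)@ey).round(1), 'ang',np.degrees(np.arctan2(*(W[0]-W[1])[::-1])).round(1))
E
```

```text
tin len 54.7 mid along ex,ey 585.9 -128.0 ang 102.6
mouth len 60.0 mid along ex,ey 590.2 -128.8 ang 102.6
block len 99.8 mid along ex,ey 610.2 -128.6 ang 102.1
```

Everything agrees to within 1 mm. I'll apply the small correction and lower gently.

servo_tool --moves '[[1,[0.6,-0.8,0],0],[1,[0,0,3],0],[1,[0,0,2],0],[1,[0,0,0],0],[1,[0,0,0],0]]'

```text
t: 16.05
tcp_pos: [0.5804, -0.0101, 0.1954]
tcp_rot: [-0.005, 0.779, -0.627, -0.009]
wrist_force: [1.2, 0.6, -6.6]
width: 0.0531
```

```bash
python3 err.py
```

```text
t 16.05 bottom z 58.1 needed tool x -0.1 y 0.3 turn -0.1 tilt tx,ty deg [-1.18  0.26] F tool xy z [-0.27 -1.32] -6.63 T [-0.05 -0.09  0.01] w 53.1
```

servo_tool --moves '[[1,[0,0.2,2],0],[1,[0,0,1.5],0],[1,[0,0,1.5],0],[1,[0,0,0],0]]'

```text
t: 16.45
tcp_pos: [0.5801, -0.0101, 0.19]
tcp_rot: [-0.005, 0.779, -0.627, -0.009]
wrist_force: [0.2, 0.1, -7.0]
width: 0.0534
```

```bash
python3 err.py
```

```text
t 16.45 bottom z 52.7 needed tool x 0.0 y 0.0 turn -0.1 tilt tx,ty deg [-1.18  0.27] F tool xy z [-0.06 -0.25] -7.04 T [-0.07 -0.05 -0.  ] w 53.4
```

servo_tool --moves '[[1,[0,0,2],0],[1,[0,0,2],0],[1,[0,0,2],0],[1,[0,0,2],0],[1,[0,0,0],0]]'

```text
t: 16.95
tcp_pos: [0.58, -0.0099, 0.1812]
tcp_rot: [-0.005, 0.779, -0.627, -0.009]
wrist_force: [0.2, -0.3, -6.6]
width: 0.0535
```

```bash
python3 err.py
```

```text
t 16.95 bottom z 43.9 needed tool x 0.2 y 0.0 turn -0.1 tilt tx,ty deg [-1.18  0.27] F tool xy z [ 0.38 -0.14] -6.58 T [-0.07 -0.05 -0.02] w 53.5
```

servo_tool --moves '[[1,[0.2,0,2],0],[1,[0,0,2],0],[1,[0.1,0,2],0],[1,[0,0,2],0],[1,[0.1,0,2],0],[1,[0,0,0],0]]'

```text
t: 17.55
tcp_pos: [0.5801, -0.0101, 0.1703]
tcp_rot: [-0.005, 0.779, -0.627, -0.009]
wrist_force: [0.1, 0.4, -7.2]
width: 0.0532
```

```bash
python3 err.py
```

```text
t 17.55 bottom z 33.0 needed tool x -0.0 y -0.0 turn -0.1 tilt tx,ty deg [-1.18  0.27] F tool xy z [-0.38 -0.17] -7.18 T [-0.07 -0.01  0.02] w 53.2
```

servo_tool --moves '[[1,[0,0,2],0],[1,[0.1,0,2],0],[1,[0,0,2],0],[1,[0.1,0,2],0],[1,[0,0,2],0],[1,[0,0,2],0],[1,[0,0,0],0]]'

```text
t: 18.25
tcp_pos: [0.58, -0.0101, 0.1572]
tcp_rot: [-0.005, 0.779, -0.627, -0.009]
wrist_force: [-0.5, -0.2, -5.9]
width: 0.0534
```

```bash
python3 err.py
```

```text
t 18.25 bottom z 19.9 needed tool x -0.0 y -0.0 turn -0.1 tilt tx,ty deg [-1.18  0.26] F tool xy z [0.1  0.53] -5.93 T [-0.04 -0.06  0.01] w 53.4
```

servo_tool --moves '[[1,[0,0,1.5],0],[1,[0,0,1],0],[1,[0,0,1],0],[1,[0,0,0],0]]'

```text
t: 18.65
tcp_pos: [0.5802, -0.0101, 0.1536]
tcp_rot: [-0.005, 0.779, -0.627, -0.009]
wrist_force: [0.8, -0.9, -6.2]
width: 0.0537
```

```bash
python3 err.py
```

```text
t 18.65 bottom z 16.3 needed tool x 0.0 y 0.2 turn -0.1 tilt tx,ty deg [-1.16  0.23] F tool xy z [ 1.   -0.59] -6.17 T [-0.05 -0.08 -0.01] w 53.7
```

servo_tool --moves '[[1,[0,0,0.7],0],[1,[0,0,0.5],0]]'

```text
t: 18.85
tcp_pos: [0.5802, -0.01, 0.1534]
tcp_rot: [-0.005, 0.779, -0.627, -0.009]
wrist_force: [-2.8, 0.1, -0.3]
width: 0.0537
```

```bash
python3 err.py
```

```text
t 18.85 bottom z 16.1 needed tool x 0.0 y 0.3 turn -0.1 tilt tx,ty deg [-1.14  0.19] F tool xy z [-0.68  2.69] -0.26 T [-0.01  0.42 -0.03] w 53.7
```

servo_tool --moves '[[1,[0,0.1,0.5],0]]'

```text
t: 18.95
tcp_pos: [0.5801, -0.01, 0.1534]
tcp_rot: [-0.005, 0.779, -0.627, -0.009]
wrist_force: [-1.2, -0.4, -0.1]
width: 0.0533
```

```bash
python3 err.py
```

```text
t 18.95 bottom z 16.1 needed tool x -0.0 y 0.3 turn -0.1 tilt tx,ty deg [-1.12  0.16] F tool xy z [0.09 1.28] -0.09 T [ 0.03  0.38 -0.04] w 53.3
```

It rests on the floor, with its weight fully carried. I'll ease the grip, then open.

servo_tool --moves '[[1,[0,0,0],0],[0.6,[0,0,0],0],[0.5,[0,0,0],0],[0.3,[0,0,0],0],[0,[0,0,0],0],[0,[0,0,0],0]]' --grip_force 20

```text
t: 19.55
tcp_pos: [0.5811, -0.0101, 0.1544]
tcp_rot: [-0.006, 0.779, -0.627, -0.007]
wrist_force: [0.0, 0.5, 0.8]
width: 0.085
```

```bash
python3 err.py; python3 - <<'E'
from h import *
c=cap('wrist','w6'); P=cloud(c); H,S,V=cv2.split(cv2.cvtColor(c['image'],cv2.COLOR_BGR2HSV)); m=((H<8)|(H>172))&(S>150)&(V>90)
print(np.nanmedian(P[m],0))
E
```

```text
t 19.55 bottom z 17.1 needed tool x -0.5 y 1.7 turn -0.1 tilt tx,ty deg [-1.05 -0.05] F tool xy z [-0.47 -0.11] 0.77 T [ 0.04 -0.01  0.  ] w 85.0
[ 0.58657168 -0.0041487   0.12420643]
```

servo_tool --moves '[[0,[0,0,-15],0],[0,[0,0,-30],0],[0,[0,0,-40],0],[0,[0,45,-20],0],[0,[0,45,-10],0],[0,[0,45,0],0],[0,[0,45,0],0],[0,[0,0,0],0]]'

```text
t: 20.4
tcp_pos: [0.401, -0.0517, 0.2742]
tcp_rot: [-0.007, 0.779, -0.627, -0.003]
wrist_force: [0.1, -0.0, -0.1]
width: 0.0855
```

```bash
python3 plan.py; python3 - <<'E'
from h import *
a=cap('top','top9');b=cap('scene','sc9')
for c,n in [(a,'top'),(b,'scene')]:
    P=cloud(c); H,S,V=cv2.split(cv2.cvtColor(c['image'],cv2.COLOR_BGR2HSV))
    for col,m,z in [('r',((H<8)|(H>172))&(S>180)&(V>110),.125),('b',(H>100)&(H<125)&(S>150)&(V>90),.11)]:
        m=m&(P[...,0]>.3)&(P[...,0]<.7)&(P[...,2]>z-.012)&(P[...,2]<z+.03)
        if m.sum()<30: print(n,col,'hidden'); continue
        ct=max(cv2.findContours(m.astype(np.uint8),0,cv2.CHAIN_APPROX_NONE)[0],key=cv2.contourArea)
        q=P[m]; A=np.c_[q[:,:2],np.ones(len(q))]; s=np.linalg.lstsq(A,q[:,2],rcond=None)[0]
        print(n,col,cv2.minAreaRect((onplane(c,cv2.convexHull(ct)[:,0],z)[:,:2]*1000).astype(np.float32)),'z',np.median(q[:,2]),'slope',s[:2].round(3))
cv2.imwrite('pics/fin.png',np.hstack([cv2.resize(a['image'],(400,300)),cv2.resize(b['image'],(400,300))]))
E
```

```text
t 20.4 p [401.  -51.7 274.2] psi -77.6 tilt [ 0.0032  0.0143 -0.9999] F [ 0.07 -0.03 -0.15] T [0.03 0.02 0.  ] w 85.5
top r ((573.7719116210938, -7.492099761962891), (54.0810546875, 53.972530364990234), 12.417157173156738) z 0.12401776048783963 slope [-0.005 -0.002]
top b ((486.9402770996094, 191.2047576904297), (52.97001647949219, 54.20016098022461), 30.77816390991211) z 0.10914601765323188 slope [-0.004 -0.004]
scene r ((577.1947631835938, -7.980445861816406), (54.43342590332031, 53.87575912475586), 12.312629699707031) z 0.12450385188159657 slope [ 0.006 -0.009]
scene b ((490.0283508300781, 190.23521423339844), (53.53168869018555, 54.19757843017578), 30.736711502075195) z 0.10954754326437657 slope [0.007 0.012]
```

View pics/fin.png

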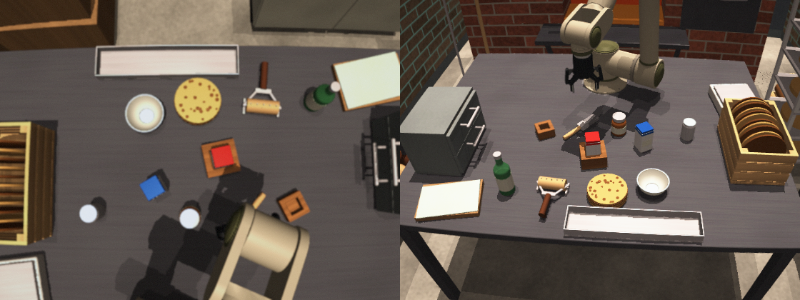

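The final view shows the red tin seated in the larger holder at (221,157) in the top panel and the blue tin upright at (154,187), with the bystanders in place. The red lid is 15 mm above the blue lid's height and level, so it is fully home.

```bash
python3 -c "from bench import robot; print(robot.close_job())"
```

```text
the job is handed in; nothing more can be done
None
```

The red-lidded tin is the heavier one. It now sits fully home in the larger wooden holder, released, and the job is handed in at about 20 s of the 67 s allowed.

- **Weighing:** I lifted each tin about 0.1 m and set it back down on the bench, red first and then blue. Red read about 7 N (roughly 0.70 kg) and blue about 2.8 N (roughly 0.28 kg). The blue figure is slightly above the stated 0.20–0.26 kg, but the force readings scatter by several tenths of a newton and the difference between the tins is clear.
- **Insertion:** I lowered the red tin in steps of 3 mm or less, and no force sample showed contact with the walls. At the floor I stopped once its weight was carried. The holder took about 7 N at most in the readings I took, well under 30 N.
- **Last checks:**
  - **Red tin:** its lid is at 0.124 m, 15 mm above the blue lid's 0.109 m, as it should be when fully home. The lid is level to under about 1° and turned 12.4°, against 12.2° for the holder. The top camera puts it within about 1 mm of the well centre.
  - **Blue tin:** it stands upright on the bench, within about 1 mm of where it started in the top view.
  - **Bystanders:** they look unmoved in the final picture; I did not re-measure them.
- **Disagreements:**
  - **Camera positions:** the scene camera puts both tins about 3 mm farther out in x than the top camera does. Since both are shifted alike, I took this for calibration error.
  - **Tool tilt:** the tool was tilted by about 1.2° during the insertion, which the play in the well absorbed.
  - **Red tin set-down:** the red tin was about 7 mm from its starting place when I set it back after weighing.

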